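Hold the garage door key switch turned

ROBOT

A 6-joint arm with a two-finger parallel gripper is mounted at the origin on the work surface. World frame = base frame: x ahead of the robot, y to its left, z up, the work surface at z = 0. Lengths are in mm, angles in rad, forces in N, time in s.
With the tool pointing down it reaches from about 350 to 775 mm from the base axis. Payload 7.3 kg.
Tool frame: the origin (TCP) lies midway between the tips of the shut fingers; the grasp point (between the pads) lies 19 mm behind it; z points along the fingers, y is the line along which they close (so a half turn about z gives the same grasp; the last joint's range is limited). The gripper opens to 92 mm and grips with 3 to 60 N. Pads are 19 mm wide; open, the fingers measure 130 mm over their backs; the gripper's body (75 mm by 190 mm) begins 47 mm behind the grasp point.
Start: joints at [1.054, 0.342, 1.524, -0, 1.275, -0.146], TCP at [190.227, 489.345, 226.741] pointing down, gripper open.
Joint ranges: [-2.53, 2.53], [-0.77, 2.02], [0.04, 2.7], [-1, 4.14], [0.28, 2.66], [-3.11, 3.11]. Speed limits (rad/s): [2.57, 2.57, 3.14, 3.14, 3.14, 3.14].

INTERFACE

Orientations are given as [roll, pitch, yaw] about the fixed x, y, z axes, in that order (R = Rz(yaw) Ry(pitch) Rx(roll)).
In Python, from plant import monitor, optics, workorder gives the robot as it stands. The module is installed in compiled form; this text tells all that it offers.
- The arm moves only by the tool servo_tool, never from a script. Its arguments are lists of equal length, an entry for each row: "linear": the shift along the tool's x, y, z as a fraction of full scale, a list of three; "spin": the turn about the tool's z as a fraction of full scale. In form: {"linear": [[dx, dy, dz], ...], "spin": [spin, ...]}. A call has exactly 8 rows; each row shifts and turns the commanded pose from where the row before left it, along the tool's axes as they then stand; what a row does not reach is not made up. Full scale, the value 1, is 200 mm for a shift and 90 degrees for a turn. A row lasts 1/8 s, in which the tool goes at most 62.5 mm and 10.7 degrees, less where a joint would pass 70% of its speed; a pose out of reach is approached as far as the arm can. A call with a number of a shift or a turn outside -1 to 1 is refused whole. A call with a gripper value outside its range is refused whole. "hand" is the opening, from -1 (shut) to 1 (fully open), set as the call begins (left out, the last holds). The fingers move at their own pace and stop on an object; the grip force is fixed at half the most. Time passes only in rows, so rows that do not move let the fingers close, or fill a call up. It gives the time, the measured TCP pose, the force, the opening and the grip force at its end, in the units of the state.
- monitor.get_obs(): the state, without advancing time (a new reading comes with each control period).
- optics.capture(name): name is "scene" or "top"; returns a dict with "frame" (420x560x3 uint8, blue, green, red), "K" (3x3 intrinsics, pixels), "world_to_cam" (4x4, takes a point from world to camera coordinates). Camera axes: x right, y down, z forward; pixel columns grow to the right and rows downward; lengths in mm; the calibration is good to about 2 mm. A picture is of the moment at which its call begins. There is no depth.
- workorder.close_job(): hands the job in; it is judged then, once.
The state is a dict: "time": time; "joint_positions": joint angles; "dq": joint speeds; "tau": joint torques, N m; "tool_pos": TCP position; "tcp_rot": TCP orientation; "contact_force": force on the tool from outside, world axes, zero at the start; "moment": the same for the moment, N m; "grip_width": finger opening in mm; "finger_force": force on a finger pad.
Only numpy, scipy, OpenCV 4.12 (cv2) and the standard library are available. Lean on these libraries where they do the work, as an engineer would, in place of code of your own. Each camera call takes 0.05 s, during which the arm holds its last target. There are 200 camera calls.

TASK

Take the red key out of the wooden block, push it into the key switch on top of the grey garage-door control box - wiggle it gently past the sticky pins, without ramming it, until its shoulder sits flush - then turn it a quarter turn clockwise to its stop. The switch springs back, so keep it turned for at least two seconds and finish while still gripping the key and holding it turned; leave the other keys, the tin and the jar alone.

Things in the scene. Friction and masses are not known exactly. Their poses are not given: they have to be found in the camera images.
- key_red: Red-headed key, 60 g (0.7 to 1.4 times), upright in one of the block's slots (which one varies). Origin: centre of the blade's lower end; z up, y along its wide side, x its thickness. Steel blade 14 (y) x 5 (x) mm, z 0 to 30 mm, the lowest 10 mm tapering to 6 mm wide. Black shoulder 26 (y) x 12 (x), z 30 to 36 mm. Red flat head 34 (y) x 10 (x), z 36 to 78 mm. Works equally well turned half round.
- key_red_grip (a point): Centre of the red key's head, 58 mm above the blade's end; axes as the key's. Grip here from above across the 10 mm thickness (x).
- key_blue: Blue-headed key, same shape as the red key, standing in another slot of the block; leave it alone. Origin at the end of its blade.
- key_yellow: Yellow-headed key, same shape as the red key, standing in another slot of the block; leave it alone. Origin at the end of its blade.
- key_block: Fixed wooden block 66 (x) x 172 (y) x 46 mm tall, origin at the centre of its underside. Three slots, 54 mm apart along its y, the middle one at the centre, each 17 mm (y) x 8 mm (x), 40 mm deep. The keys hang in them, shoulders resting on the block's top, their y along the block's y. Lift a key more than 30 mm to free it.
- lock: Fixed grey door control box 150 (x) x 120 (y) x 75 mm tall, origin at the centre of its underside; key switch at the centre of its top. A dark ring surrounds the brass plug; a white mark lies beyond the slot's +y end at rest, a green mark at +x where that end points when turned.
- keyway (a point): Centre of the keyway's mouth, on the brass plug's flat top, 75 mm above the table; turns with the plug. z up; y along the slot's long side (at rest the box's y). Slot 16 (y) x 7 (x) mm, 36 mm deep, rim bevelled 2 mm: 1 mm of play on each side of the blade. Home: the key's shoulder rests on the plug's top, the blade's end 30 mm below this point.
- pins (a point): Point on the slot's axis 13 mm below its mouth, level with the first of two sprung, sticky pins that stand 3.5 mm into the slot from its narrow ends: 13 mm deep at +y, 20 mm deep at -y. The tapered blade pushes them aside: some 4 to 20 N of push, a little less while wiggling the key a little (0.05 rad about z or 0.5 mm sideways). They do not lock the plug.
- plug (a joint): Turn of the brass plug in rad: 0 at rest, grows clockwise seen from above, hard stop at 1.5 (a quarter turn). A spring turns it back to 0 when released; 0.02 N m at the start to 0.09 N m at the stop, plus little friction.
- tin: Green tin, 64 mm across, 75 mm tall, standing on the table; leave alone. Origin at the centre of its underside.
- jar: Jar, 56 mm across, 70 mm tall, standing on the table; leave alone. Origin at the centre of its underside.
There are look-alikes about, which are no part of the job. Of the things that look like the lock, take the one that is farthest to the robot's right at the start. Several things have the shape of the key_red; the one meant has the colours described above.

How it is judged (in metres and radians):
On the way, in this order (a step that is already met when the one before it is completed fails the run):
1. the red key is lifted clear of the block in the gripper (height (world z) of key_red above 0.05 m and contact force between the fingers and key_red above 3 N), for 0.1 s.
2. the red key is fully home in the switch, not yet turned (z of key_red in the frame of keyway below -0.0265 m and horizontal distance between key_red and keyway below 0.004 m and angle between key_red's own z axis and vertical below 0.12 rad and value of joint plug below 0.35 rad), for 0.1 s.
3. the key, fully home and gripped, is turned a quarter clockwise and held there for 1.5 s (z of key_red in the frame of keyway below -0.0265 m and horizontal distance between key_red and keyway below 0.004 m and angle between key_red's own z axis and vertical below 0.12 rad and value of joint plug above 1.25 rad and contact force between the fingers and key_red above 3 N), for 1.5 s.
At the end, for the whole second after the job is handed in: The red key is home in the switch (shoulder within 3.5 mm of the plug's top, within 4 mm of its axis, upright within 0.12 rad), gripped by the fingers with over 3 N, the plug held at more than 1.25 rad; the other keys, tin and jar within 20 mm of where they stood (all of step 3 and distance of each of key_blue, key_yellow, tin, jar from where it was at the start of the episode below 0.02 m); the arm keeps its last pose, push and grip.
It fails at once if The blue key is moved more than 30 mm or tipped (distance of key_blue from where it was at the start of the episode above 0.03 m or angle between key_blue's own z axis and vertical above 0.35 rad).
It fails at once if The yellow key is moved more than 30 mm or tipped (distance of key_yellow from where it was at the start of the episode above 0.03 m or angle between key_yellow's own z axis and vertical above 0.35 rad).
It fails at once if The green tin is moved more than 30 mm or tipped (distance of tin from where it was at the start of the episode above 0.03 m or angle between tin's own z axis and vertical above 0.35 rad).
It fails at once if The jar is moved more than 30 mm or tipped (distance of jar from where it was at the start of the episode above 0.03 m or angle between jar's own z axis and vertical above 0.35 rad).
It fails at once if the key is rammed against the switch with more than 60 N before it turns (contact force between key_red and lock above 60 N and value of joint plug below 0.2 rad).
It also fails if it takes over 64 s, if anything falls off the work surface, if the arm or the gripper's body presses on something with over 40 N, if the wrist force passes 120 N, or if a joint passes its speed limit or range.

## Working session

There is one attempt and no reset: what is moved stays moved. The work goes in short steps, Python scripts to look and compute and a tool call to move; the robot and the scene stay as the last step left them, time stands still between calls to the robot, and variables do not carry over. Pictures are saved under pics/ and viewed, at most 10 in all, crops included, and the job is handed in when it is done.

Besides the shell and the picture viewer there is one more tool, called after "Emit:" as name(argument=value, ...), one argument or row to a line, values as JSON. servo_tool: Moves the arm, as the interface text tells. Shift numbers are shares of 200 mm and turn numbers shares of 90 degrees, none past 1 either way. Its arguments: {"type":"object","properties":{"linear":{"type":"array","items":{"type":"array","items":{"type":"number","minimum":-1,"maximum":1}}},"spin":{"type":"array","items":{"type":"number","minimum":-1,"maximum":1}},"hand":{"type":"number"}},"required":["linear","spin"]}

```bash
mkdir -p pics; python3 - <<'E'
from plant import monitor, optics
import cv2,numpy as np
np.set_printoptions(precision=4,suppress=True)
print(monitor.get_obs())
for n in("scene","top"):
    c=optics.capture(n); cv2.imwrite(f"pics/{n}0.png",c["frame"]); print(n,c["K"],c["world_to_cam"])
E
```

```text
{'time': 0.0, 'joint_positions': array([ 1.054 ,  0.3427,  1.525 , -0.    ,  1.2754, -0.146 ]), 'dq': array([-0.0018,  0.0015,  0.0016, -0.0017, -0.0006, -0.002 ]), 'tau': array([ -0.0003, -43.1235, -24.4227,   0.0717,   0.0556,  -0.0002]), 'tool_pos': array([190.0212, 488.9799, 226.0613]), 'tcp_rot': array([-3.1401, -0.0002,  2.7708]), 'contact_force': array([-0.2166, -0.316 , -1.1151]), 'moment': array([-0.0214,  0.035 , -0.0235]), 'finger_force': 0.0, 'grip_width': 92.00747551816713}
scene [[409.6695   0.     282.2513]
 [  0.     409.6695 213.2254]
 [  0.       0.       1.    ]] [[   0.4143    0.9099    0.0187 -220.0153]
 [   0.6074   -0.2611   -0.7503 -259.624 ]
 [  -0.6778    0.3223   -0.6608 1560.0449]
 [   0.        0.        0.        1.    ]]
top [[479.3851   0.     273.7572]
 [  0.     479.3851 213.6787]
 [  0.       0.       1.    ]] [[   0.0236   -0.9996    0.0147   -8.8043]
 [  -0.9814   -0.026    -0.1901  535.1387]
 [   0.1905   -0.01     -0.9816 1384.1432]
 [   0.        0.        0.        1.    ]]
```

View pics/scene0.png

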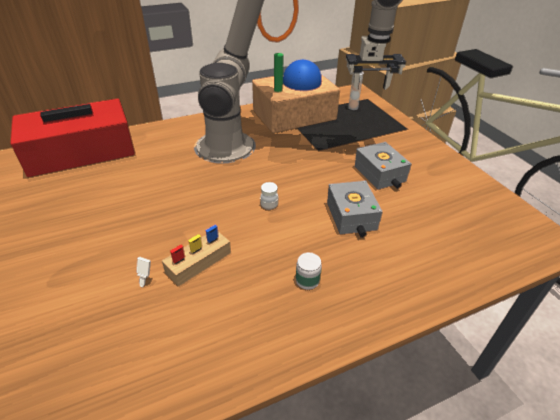

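View pics/top0.png

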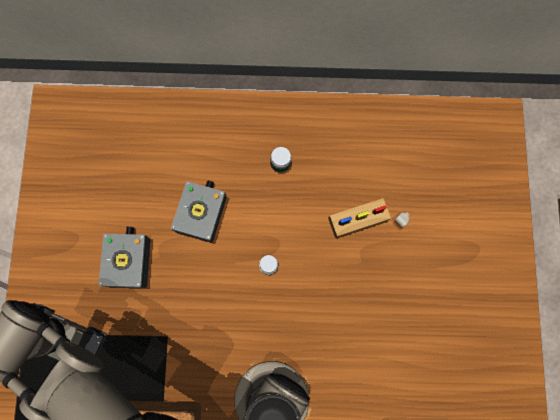

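Top view: red key at about (379,210), yellow (362,216), blue (345,221), and a white key-like decoy (402,219). There are two boxes, at (199,211) and (122,260). Image right is the robot's right (-y), so the lock is the box at (199,211). In the scene view the red key is at (177,254) and the box at (354,207). I'll check this in one close montage.

```bash
python3 - <<'E'
import cv2,numpy as np
s=cv2.imread("pics/scene0.png");t=cv2.imread("pics/top0.png")
def c(i,x,y,w=80,h=60): return cv2.resize(i[y:y+h,x:x+w],(400,300),interpolation=cv2.INTER_CUBIC)
m=np.vstack([np.hstack([c(t,325,185),c(t,160,180)]),np.hstack([c(s,160,222),c(s,315,175)])])
cv2.imwrite("pics/m0.png",m)
E
```

```text
(no output)
```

View pics/m0.png

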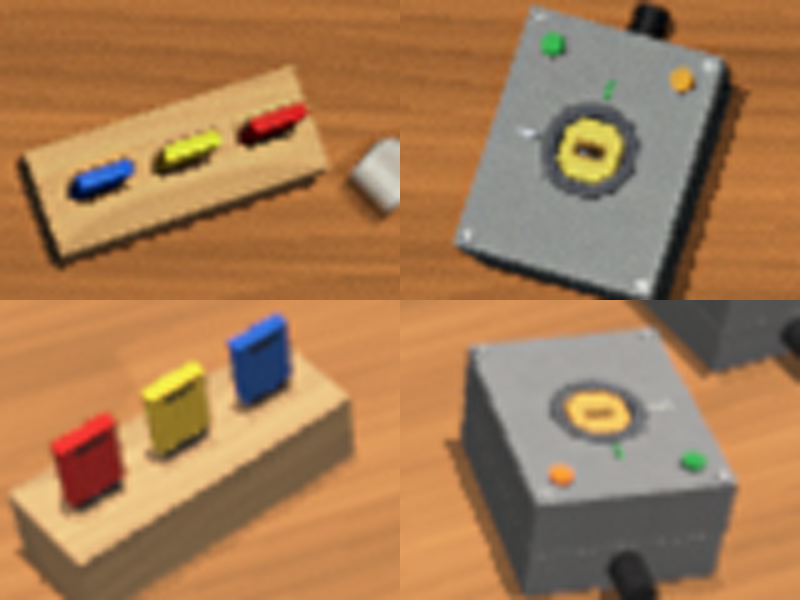

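The crops confirm it: the red key stands at the -y end of the block, and the lock has white and green marks by the brass plug. Next I fit poses from colour-mask centroids in both views.

```bash
cat >h.py <<'E'
import numpy as np,cv2
from scipy.optimize import least_squares
K={'s':np.array([[409.6695,0,282.2513],[0,409.6695,213.2254],[0,0,1]]),'t':np.array([[479.3851,0,273.7572],[0,479.3851,213.6787],[0,0,1]])}
M={}
def setcam(k,c): K[k]=c["K"];M[k]=c["world_to_cam"]
def proj(k,P):
    P=np.atleast_2d(P)@M[k][:3,:3].T+M[k][:3,3]; q=P@K[k].T; return q[:,:2]/q[:,2:]
def box(c,yaw,x,y,z0,z1):
    R=np.array([[np.cos(yaw),-np.sin(yaw)],[np.sin(yaw),np.cos(yaw)]])
    return np.array([[*(R@[a*x/2,b*y/2]+c[:2]),c[2]+z] for a in(-1,1) for b in(-1,1) for z in(z0,z1)])
def hullc(p):
    h=cv2.convexHull(p.astype(np.float32)); m=cv2.moments(h); return np.array([m['m10']/m['m00'],m['m01']/m['m00']])
HUE={'r':(0,2),'y':(22,34),'b':(108,125)}
def cen(img,col,win,sat=140,val=60):
    x,y,w,h=win; up=cv2.resize(img[y:y+h,x:x+w],None,fx=8,fy=8,interpolation=cv2.INTER_CUBIC); hsv=cv2.cvtColor(up,cv2.COLOR_BGR2HSV)
    H,S,V=[hsv[...,i].astype(int) for i in range(3)]
    hh=np.minimum(H,180-H) if col=='r' else H
    lo,hi={'r':(0,5),'y':(24,34),'b':(105,128)}[col]
    m=((hh>=lo)&(hh<=hi)&(S>sat)&(V>val)).astype(np.uint8)
    n,l,st,c=cv2.connectedComponentsWithStats(m); i=1+np.argmax(st[1:,4])
    return (c[i]+.5)/8-.5+[x,y], st[i,4]/64
def tri(o):
    return least_squares(lambda p:np.concatenate([(proj(k,p)[0]-v) for k,v in o.items()]),[400,0,60])
E
python3 - <<'E'
from h import *
from plant import optics
np.set_printoptions(precision=3,suppress=True)
I={}
for k,n in(('s','scene'),('t','top')):
    c=optics.capture(n); setcam(k,c); I[k]=c["frame"]
import pickle; pickle.dump((K,M),open('cam.pkl','wb'))
W={'t':(325,185,80,60),'s':(160,222,80,60)}
obs={(c,k):cen(I[k],c,W[k]) for c in 'ryb' for k in 'st'}
for a,b in obs.items(): print(a,b)
def res(p):
    x,y,z,yaw=p; out=[]
    for c,d in(('r',-54),('y',0),('b',54)):
        b=box([x-d*np.sin(yaw),y+d*np.cos(yaw),z],yaw,10,34,-22,20)
        for k in 'st': out.append(hullc(proj(k,b))-obs[c,k][0])
    return np.concatenate(out)
r=least_squares(res,[400,-180,74,0.3],diff_step=1e-3,x_scale=[1,1,1,.01])
print('block',r.x,r.fun.reshape(-1,2))
x,y,z,w=r.x; print('red head',x+(54)*np.sin(w),y-54*np.cos(w),z)
# lock
of=lambda a,o:(np.array(a)+.5)/5-.5+o
L={'t':of([[130,10],[325,60],[255,295],[58,240],[190,150]],[160,180]),'s':of([[335,183],[135,203],[70,47],[255,28],[200,112]],[315,175])}
C=np.array([[75,60],[75,-60],[-75,-60],[-75,60],[0,0]])
def rl(p):
    x,y,z,w=p;R=np.array([[np.cos(w),-np.sin(w)],[np.sin(w),np.cos(w)]])
    P=np.c_[C@R.T+[x,y],np.full(5,z)]
    return np.concatenate([(proj(k,P)-L[k]).ravel() for k in 'st'])
r=least_squares(rl,[400,150,75,-.3],x_scale=[1,1,1,.01]); print('lock',r.x); print(r.fun.reshape(-1,2))
P={'t':cen(I['t'],'y',(180,195,40,32),100),'s':cen(I['s'],'y',(340,180,40,34),100)}
print(P); q=tri({k:v[0] for k,v in P.items()}); print('plug',q.x,q.fun)
E
```

```text
('r', 's') (array([177.165, 253.516]), np.float64(169.125))
('r', 't') (array([379.97 , 208.585]), np.float64(39.3125))
('y', 's') (array([193.973, 237.854]), np.float64(37.84375))
('y', 't') (array([362.756, 214.052]), np.float64(48.125))
('b', 's') (array([211.576, 233.448]), np.float64(122.84375))
('b', 't') (array([345.206, 220.003]), np.float64(37.015625))
block [ 535.521 -255.038   79.499    0.346] [[-0.893 -1.667]
 [-0.755 -0.176]
 [ 0.068  3.553]
 [-0.643 -0.007]
 [-0.703 -1.931]
 [-0.291 -0.289]]
red head 553.8201224529358 -305.84342853194414 79.49907225537011
lock [537.781 229.555  73.685  -0.248]
[[ 0.232  0.109]
 [-0.071  0.493]
 [-0.868 -0.181]
 [-0.842  0.046]
 [-0.848  0.041]
 [ 0.175 -1.312]
 [-0.185 -0.652]
 [-1.015  0.574]
 [-0.982  0.547]
 [-0.057 -0.208]]Traceback (most recent call last):
  File "<stdin>", line 29, in <module>
  File "h.py", line 20, in cen
    n,l,st,c=cv2.connectedComponentsWithStats(m); i=1+np.argmax(st[1:,4])
                                                      ~~~~~~~~~^^^^^^^^^^
    return _wrapfunc(a, 'argmax', axis=axis, out=out, **kwds)
    return bound(*args, **kwds)
ValueError: attempt to get argmax of an empty sequence
```

```bash
sed -i "s/'y':(24,34),'b'/'y':(18,34),'b'/" h.py; python3 - <<'E'
from h import *
import h,pickle
k,m=pickle.load(open('cam.pkl','rb')); h.K.update(k);h.M.update(m)
np.set_printoptions(precision=3,suppress=True)
I={'s':cv2.imread('pics/scene0.png'),'t':cv2.imread('pics/top0.png')}
hs={k:cv2.cvtColor(I[k],cv2.COLOR_BGR2HSV) for k in I}
print('scene yellow',hs['s'][232:250:3,194],'wood',hs['s'][262,200],'brass s',hs['s'][195:201,352],'brass t',hs['t'][205:216:2,196])
W={'t':(325,185,80,60),'s':(160,222,80,60)}
obs={(c,k):cen(I[k],c,W[k],{'y':205}.get(c,140)) for c in 'ryb' for k in 'st'}
for a,b in obs.items(): print(a,b)
def res(p,use='ryb'):
    x,y,z,yaw=p; out=[]
    for c,d in(('r',-54),('y',0),('b',54)):
        if c not in use: continue
        b=box([x-d*np.sin(yaw),y+d*np.cos(yaw),z],yaw,10,34,-22,20)
        for k in 'st': out.append(hullc(proj(k,b))-obs[c,k][0])
    return np.concatenate(out)
for u in('ryb','rb'):
    r=least_squares(res,[540,-250,74,0.3],diff_step=1e-3,x_scale=[1,1,1,.01],args=(u,))
    x,y,z,w=r.x; print(u,r.x,r.fun.reshape(-1,2),'red head',x+(54)*np.sin(w),y-54*np.cos(w),z)
P={'t':cen(I['t'],'y',(180,195,40,32),110,110),'s':cen(I['s'],'y',(340,180,30,34),110,110)}
print(P); q=tri({k:v[0] for k,v in P.items()}); print('plug',q.x,q.fun)
E
```

```text
scene yellow [[ 14 152 217]
 [ 15 152 223]
 [ 29 179 246]
 [ 21 154  78]
 [ 22 188 145]
 [ 22 186 145]] wood [ 16 114 116] brass s [[ 22 147 244]
 [ 20 151 235]
 [ 17 159 197]
 [ 18 158 213]
 [ 21 150 242]
 [ 18 142 226]] brass t [[ 27 149 222]
 [ 25 154 212]
 [ 16 127  84]
 [ 21 141 181]
 [ 28 144 220]
 [ 27 156 193]]Traceback (most recent call last):
  File "<stdin>", line 9, in <module>
  File "h.py", line 20, in cen
    n,l,st,c=cv2.connectedComponentsWithStats(m); i=1+np.argmax(st[1:,4])
                                                      ~~~~~~~~~^^^^^^^^^^
    return _wrapfunc(a, 'argmax', axis=axis, out=out, **kwds)
    return bound(*args, **kwds)
ValueError: attempt to get argmax of an empty sequence
```

```bash
python3 - <<'E'
s=open('h.py').read()
s=s.replace("    return (c[i]+.5)/8-.5+[x,y], st[i,4]/64","    p=np.argwhere(l==i)[:,::-1]; hu=cv2.convexHull(p.astype(np.float32)); mm=cv2.moments(hu)\n    return (np.array([mm['m10'],mm['m01']])/mm['m00']+.5)/8-.5+[x,y], st[i,4]/64, mm['m00']/64")
open('h.py','w').write(s)
E
python3 - <<'E'
from h import *
import h,pickle
k,m=pickle.load(open('cam.pkl','rb')); h.K.update(k);h.M.update(m)
np.set_printoptions(precision=3,suppress=True)
I={'s':cv2.imread('pics/scene0.png'),'t':cv2.imread('pics/top0.png')}
W={'t':(325,185,80,60),'s':(160,222,80,60)}
obs={(c,k):cen(I[k],c,W[k],{'y':145}.get(c,140)) for c in 'ryb' for k in 'st'}
for a,b in obs.items(): print(a,b)
def res(p,use='ryb'):
    x,y,z,yaw=p; out=[]
    for c,d in(('r',-54),('y',0),('b',54)):
        if c not in use: continue
        b=box([x-d*np.sin(yaw),y+d*np.cos(yaw),z],yaw,10,34,-22,20)
        for k in 'st': out.append(hullc(proj(k,b))-obs[c,k][0])
    return np.concatenate(out)
for u in('ryb','rb'):
    r=least_squares(res,[540,-250,74,0.3],diff_step=1e-3,x_scale=[1,1,1,.01],args=(u,))
    x,y,z,w=r.x; print(u,r.x,r.fun.reshape(-1,2),'red head',x+(54)*np.sin(w),y-54*np.cos(w),z)
for col in 'rb':
    q=tri({k:obs[col,k][0] for k in 'st'}); print(col,q.x,q.fun)
P={'t':cen(I['t'],'y',(185,198,28,26),95,90),'s':cen(I['s'],'y',(340,180,30,34),95,90)}
print(P); q=tri({k:v[0] for k,v in P.items()}); print('plug',q.x,q.fun)
E
```

```text
('r', 's') (array([177.173, 253.478]), np.float64(168.796875), 173.9765625)
('r', 't') (array([380.013, 208.595]), np.float64(39.375), 40.203125)
('y', 's') (array([194.78 , 242.686]), np.float64(181.546875), 186.78125)
('y', 't') (array([361.912, 214.661]), np.float64(60.046875), 69.375)
('b', 's') (array([211.582, 233.355]), np.float64(122.609375), 129.6015625)
('b', 't') (array([345.208, 219.973]), np.float64(37.140625), 37.5390625)
ryb [ 535.988 -255.194   74.213    0.342] [[-0.639 -0.089]
 [-1.139  0.076]
 [-0.498  0.287]
 [-0.099 -0.431]
 [-0.482 -0.251]
 [-0.55  -0.151]] red head 554.1181332432334 -306.05988047598146 74.21324635057474
rb [ 536.479 -255.558   74.276    0.342] [[-0.739  0.066]
 [-1.015 -0.087]
 [-0.56  -0.112]
 [-0.424 -0.316]] red head 554.6074213211554 -306.4238354366662 74.27591724110955
r [ 555.027 -306.689   74.437] [-0.803 -0.027 -0.921 -0.235]
b [ 518.154 -204.648   72.947] [-0.499 -0.003 -0.528 -0.166]
{'t': (array([197.593, 209.659]), np.float64(132.359375), 141.15625), 's': (array([354.103, 196.966]), np.float64(70.390625), 76.1328125)}
plug [537.433 230.105  73.413] [-0.23  -0.138 -0.268  0.032]
```

Heads fit at z≈74 (expected 74) and the plug at z≈73.4 (expected 75). That puts the red head at (554.5, -306.3) with yaw 0.342, and the keyway at (537.5, 230). First I turn the tool to yaw 1.913.

Emit:
servo_tool(
  linear=[
    [0,0,0],
    [0,0,0],
    [0,0,0],
    [0,0,0],
    [0,0,0],
    [0,0,0],
    [0,0,0],
    [0,0,0],
  ],
  spin=[0.068,0.068,0.068,0.068,0.068,0.068,0.069,0.069],
  hand=0,
)

```text
time: 1.2
tool_pos: [190.2, 489.2, 226.5]
tcp_rot: [-3.141, 0.0, 1.91]
contact_force: [-0.5, 0.3, -0.3]
grip_width: 46.0
finger_force: 0.0
```

```bash
cat >go.py <<'E'
import sys,numpy as np
from plant import monitor
from scipy.spatial.transform import Rotation as R
def go(x,y,z,yaw=None):
    o=monitor.get_obs(); r=R.from_euler('xyz',o['tcp_rot'])
    d=r.inv().apply(np.array([x,y,z])-o['tool_pos'])/200
    print('shift',d.round(4),'mm',(d*200).round(2))
    if yaw is not None: print('spin',round(-((yaw-o['tcp_rot'][2]+np.pi)%(2*np.pi)-np.pi)/(np.pi/2),4))
    print('pos',o['tool_pos'].round(2),'rot',o['tcp_rot'].round(4),'F',o['contact_force'].round(2),'M',o['moment'].round(3),'w',round(o['grip_width'],2),'f',round(o['finger_force'],1),'t',o['time'],'q',o['joint_positions'].round(3))
if __name__=='__main__': go(*map(float,sys.argv[1:]))
E
python3 go.py 554.5 -306.3 130 1.913
```

```text
shift [-4.3568  0.3966  0.4836] mm [-871.36   79.32   96.72]
spin -0.0022
pos [190.16 489.22 226.52] rot [-3.1413e+00  3.0000e-04  1.9095e+00] F [-0.47  0.28 -0.31] M [-0.085  0.058 -0.003] w 46.04 f 0.0 t 1.2 q [1.054 0.342 1.524 0.    1.275 0.715]
```

Emit:
servo_tool(
  linear=[
    [-0.18,0.0164,0],
    [-0.18,0.0164,0],
    [-0.18,0.0164,0],
    [-0.18,0.0164,0],
    [-0.18,0.0164,0],
    [-0.18,0.0164,0],
    [-0.18,0.0164,0],
    [-0.18,0.0164,0],
  ],
  spin=[0,0,0,0,0,0,0,0],
)

```text
time: 2.2
tool_pos: [311.9, 225.8, 226.7]
tcp_rot: [3.141, -0.0, 1.913]
contact_force: [-0.0, -0.2, 0.2]
grip_width: 46.2
finger_force: 0.0
```

Emit:
servo_tool(
  linear=[
    [-0.18,0.0164,0],
    [-0.18,0.0164,0],
    [-0.18,0.0164,0],
    [-0.18,0.0164,0],
    [-0.18,0.0164,0],
    [-0.18,0.0164,0],
    [-0.18,0.0164,0],
    [-0.18,0.0164,0],
  ],
  spin=[0,0,0,0,0,0,0,0],
)

```text
time: 3.2
tool_pos: [433.3, -36.8, 226.6]
tcp_rot: [3.142, -0.0, 1.913]
contact_force: [0.5, -0.3, 0.4]
grip_width: 45.7
finger_force: 0.0
```

Emit:
servo_tool(
  linear=[
    [-0.18,0.0164,0],
    [-0.18,0.0164,0],
    [-0.18,0.0164,0],
    [-0.18,0.0164,0],
    [-0.18,0.0164,0],
    [-0.18,0.0164,0],
    [-0.18,0.0164,0],
    [0,0,0],
  ],
  spin=[0,0,0,0,0,0,0,0],
)

```text
time: 4.2
tool_pos: [539.4, -267.2, 225.6]
tcp_rot: [-3.141, -0.0, 1.911]
contact_force: [-0.8, 0.4, -0.2]
grip_width: 45.9
finger_force: 0.0
```

```bash
python3 go.py 554.5 -306.3 120 1.913
```

```text
shift [-0.2096  0.0061  0.528 ] mm [-41.91   1.21 105.61]
spin -0.0013
pos [ 539.45 -267.22  225.63] rot [-3.1410e+00 -5.0000e-04  1.9109e+00] F [-0.85  0.36 -0.23] M [-0.072  0.019 -0.026] w 45.87 f 0.0 t 4.2 q [-0.587  0.486  1.3   -0.     1.356 -0.927]
```

Emit:
servo_tool(
  linear=[
    [-0.1,0.003,0],
    [-0.11,0.003,0],
    [0,0,0.1],
    [0,0,0.1],
    [0,0,0.1],
    [0,0,0.1],
    [0,0,0.1],
    [0,0,0],
  ],
  spin=[0,0,0,0,0,0,0,0],
)

```text
time: 5.2
tool_pos: [553.4, -302.9, 125.2]
tcp_rot: [-3.139, -0.004, 1.914]
contact_force: [-0.5, -0.4, -0.2]
grip_width: 46.0
finger_force: 0.0
```

```bash
python3 go.py 554.5 -306.3 55 1.913; python3 - <<'E'
from plant import optics
import cv2,numpy as np
f=[]
for n,(x,y) in(("scene",(135,190)),("top",(340,170))):
    c=optics.capture(n)["frame"]; cv2.imwrite(f"pics/{n}1.png",c); f.append(cv2.resize(c[y:y+80,x:x+80],(400,400),interpolation=cv2.INTER_CUBIC))
cv2.imwrite("pics/m1.png",np.hstack(f))
E
```

```text
shift [-1.910e-02  2.000e-04  3.508e-01] mm [-3.820e+00  3.000e-02  7.017e+01]
spin 0.0004
pos [ 553.41 -302.9   125.18] rot [-3.1394 -0.0036  1.9137] F [-0.49 -0.36 -0.24] M [-0.05   0.027  0.019] w 46.03 f 0.0 t 5.2 q [-0.622  0.624  1.346  0.     1.176 -0.965]
```

View pics/m1.png

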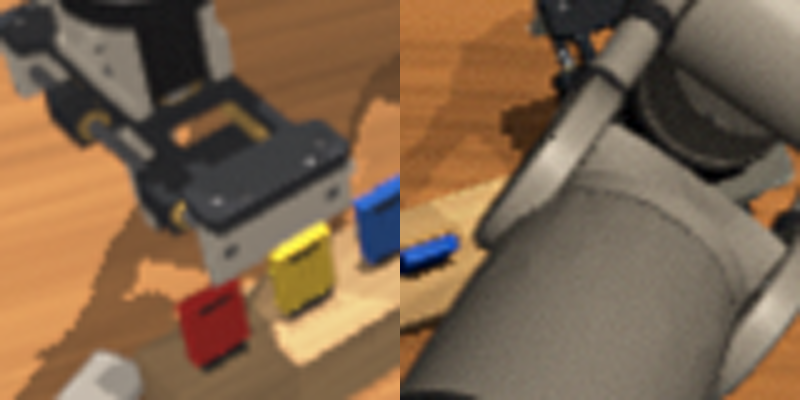

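```bash
python3 - <<'E'
from h import *
import h,pickle
k,m=pickle.load(open('cam.pkl','rb')); h.K.update(k);h.M.update(m)
c=np.array([553.4,-302.9,125.2]); ex=np.array([np.cos(.342),np.sin(.342),0]);ey=np.array([-np.sin(.342),np.cos(.342),0])
for n,p in dict(tcp=c,finger_near=c+ex*23,fn_back=c+ex*42,fnb_l=c+ex*42-ey*9.5,fnb_r=c+ex*42+ey*9.5,far=c-ex*23,b1=c+ex*95-ey*37+[0,0,66],b2=c+ex*95+ey*37+[0,0,66],b3=c-ex*95-ey*37+[0,0,66],b4=c-ex*95+ey*37+[0,0,66],b5=c+ex*37-ey*95+[0,0,66],b6=c+ex*37+ey*95+[0,0,66]).items():
    print(n,((proj('s',p)[0]-[135,190])*5).round())
E
```

```text
tcp [198. 242.]
finger_near [224. 266.]
fn_back [247. 287.]
fnb_l [230. 297.]
fnb_r [263. 277.]
far [172. 218.]
b1 [223. 288.]
b2 [362. 208.]
b3 [ 2. 80.]
b4 [136.  16.]
b5 [ 34. 283.]
b6 [388.  90.]
```

The scene crop shows the gripper body squarely above the red key, with its lower plate matching the projected body corners (215,285) and (350,190). The fingers are hidden behind it. I'll descend.

Emit:
servo_tool(
  linear=[
    [-0.0175,0,0.05],
    [0,0,0.05],
    [0,0,0.05],
    [0,0,0.05],
    [0,0,0.05],
    [0,0,0.05],
    [0,0,0.045],
    [0,0,0],
  ],
  spin=[0,0,0,0,0,0,0,0],
)

```text
time: 6.3
tool_pos: [555.3, -307.4, 56.7]
tcp_rot: [-3.141, -0.001, 1.913]
contact_force: [0.2, -0.0, 0.9]
grip_width: 45.7
finger_force: 0.0
```

```bash
python3 go.py 554.5 -306.3 55 1.913
```

```text
shift [ 0.0065 -0.0018  0.0087] mm [ 1.29 -0.35  1.75]
spin 0.0001
pos [ 555.27 -307.4    56.74] rot [-3.1407e+00 -1.4000e-03  1.9132e+00] F [ 0.22 -0.01  0.9 ] M [-0.078 -0.021  0.042] w 45.66 f 0.0 t 6.3 q [-0.626  0.705  1.402  0.     1.037 -0.969]
```

Emit:
servo_tool(
  linear=[
    [0.005,0,0.005],
    [0,0,0],
    [0,0,0],
    [0,0,0],
    [0,0,0],
    [0,0,0],
    [0,0,0],
    [0,0,0],
  ],
  spin=[0,0,0,0,0,0,0,0],
  hand=-1,
)

```text
time: 7.3
tool_pos: [555.2, -306.9, 56.9]
tcp_rot: [-3.142, 0.0, 1.913]
contact_force: [-1.5, -0.5, 3.3]
grip_width: 9.6
finger_force: 30.0
```

```bash
python3 go.py 554.5 -306.3 130 1.913
```

```text
shift [ 0.0041 -0.0024 -0.3656] mm [  0.82  -0.48 -73.12]
spin 0.0001
pos [ 555.22 -306.92   56.88] rot [-3.1415e+00  1.0000e-04  1.9131e+00] F [-1.55 -0.49  3.29] M [-0.186  0.475  0.006] w 9.6 f 30.0 t 7.3 q [-0.626  0.703  1.404 -0.     1.034 -0.968]
```

Emit:
servo_tool(
  linear=[
    [0,0,-0.04],
    [0,0,-0.08],
    [0,0,-0.1],
    [0,0,-0.1],
    [0,0,-0.1],
    [0,0,-0.1],
    [0,0,-0.1],
    [0,0,-0.1],
  ],
  spin=[0,0,0,0,0,0,0,0],
)

```text
time: 8.3
tool_pos: [555.6, -306.7, 202.7]
tcp_rot: [3.14, 0.001, 1.913]
contact_force: [0.3, 0.1, 0.1]
grip_width: 9.8
finger_force: 30.0
```

Emit:
servo_tool(
  linear=[
    [0,0,0],
    [0,0,0],
    [0,0,0],
    [0,0,0],
    [0,0,0],
    [0,0,0],
    [0,0,0],
    [0,0,0],
  ],
  spin=[0.06,0.06,0.06,0.06,0.06,0.06,0.017,0],
)

```text
time: 9.3
tool_pos: [555.5, -306.8, 201.3]
tcp_rot: [3.141, 0.0, 1.322]
contact_force: [0.0, 0.6, 0.3]
grip_width: 10.0
finger_force: 30.0
```

```bash
python3 go.py 537.5 230 190 1.322
```

```text
shift [ 2.5794 -0.7473  0.0555] mm [ 515.88 -149.47   11.11]
spin 0.0002
pos [ 555.46 -306.79  201.3 ] rot [3.1408e+00 1.0000e-04 1.3222e+00] F [0.   0.59 0.34] M [-0.114  0.11  -0.022] w 10.05 f 30.0 t 9.3 q [-0.625  0.564  1.236  0.     1.341 -0.377]
```

Emit:
servo_tool(
  linear=[
    [0.1,-0.029,0],
    [0.16,-0.0465,0],
    [0.17,-0.049,0],
    [0.17,-0.049,0],
    [0.17,-0.049,0],
    [0.17,-0.049,0],
    [0.17,-0.049,0],
    [0.17,-0.049,0],
  ],
  spin=[0,0,0,0,0,0,0,0],
)

```text
time: 10.3
tool_pos: [546.3, -38.0, 200.9]
tcp_rot: [-3.142, -0.001, 1.322]
contact_force: [-0.3, -0.8, -0.7]
grip_width: 10.0
finger_force: 30.0
```

Emit:
servo_tool(
  linear=[
    [0.17,-0.049,0],
    [0.17,-0.049,0],
    [0.17,-0.049,0],
    [0.17,-0.049,0],
    [0.17,-0.049,0],
    [0.16,-0.0465,0],
    [0.14,-0.04,0],
    [0.1,-0.029,0],
  ],
  spin=[0,0,0,0,0,0,0,0],
)

```text
time: 11.3
tool_pos: [537.8, 221.6, 200.9]
tcp_rot: [-3.141, -0.0, 1.323]
contact_force: [-0.2, -0.7, -0.0]
grip_width: 9.7
finger_force: 30.0
```

```bash
python3 go.py 537.5 230 140 1.322
```

```text
shift [ 0.04   -0.0119  0.3044] mm [ 8.01 -2.37 60.89]
spin 0.0007
pos [537.85 221.64 200.88] rot [-3.1413e+00 -3.0000e-04  1.3231e+00] F [-0.19 -0.7  -0.  ] M [-0.124  0.082  0.015] w 9.68 f 30.0 t 11.3 q [0.259 0.466 1.403 0.    1.272 0.507]
```

Emit:
servo_tool(
  linear=[
    [0.04,-0.012,0],
    [0,0,0.05],
    [0,0,0.05],
    [0,0,0.05],
    [0,0,0.05],
    [0,0,0.05],
    [0,0,0.04],
    [0,0,0],
  ],
  spin=[0,0,0,0,0,0,0,0],
)

```text
time: 12.3
tool_pos: [538.2, 227.9, 142.0]
tcp_rot: [-3.14, 0.001, 1.321]
contact_force: [-0.8, -0.4, -0.1]
grip_width: 10.0
finger_force: 30.0
```

```bash
python3 go.py 537.5 230 140 1.322; python3 - <<'E'
from plant import optics
import cv2,numpy as np
f=[]
for n,(x,y) in(("scene",(315,150)),("top",(160,170))):
    c=optics.capture(n)["frame"]; cv2.imwrite(f"pics/{n}2.png",c); f.append(cv2.resize(c[y:y+80,x:x+80],(400,400),interpolation=cv2.INTER_CUBIC))
cv2.imwrite("pics/m2.png",np.hstack(f))
E
```

```text
shift [ 0.0095 -0.0062  0.0098] mm [ 1.9  -1.25  1.95]
spin -0.0006
pos [538.24 227.85 141.95] rot [-3.1404e+00  6.0000e-04  1.3210e+00] F [-0.8  -0.42 -0.07] M [-0.065  0.056 -0.026] w 9.97 f 30.0 t 12.3 q [0.269 0.526 1.475 0.    1.142 0.519]
```

View pics/m2.png

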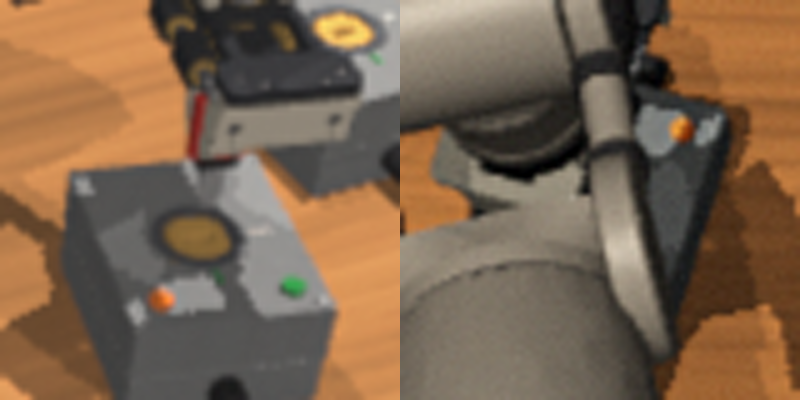

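The scene crop shows the blade hanging behind the plug, with the shoulder near (210,158). The box corners and plug at (197,238) agree with the model. The bevel and taper allow about 3 mm of capture, so I'll centre the key, lower it to just above the mouth and feel my way in.

Emit:
servo_tool(
  linear=[
    [0.0066,-0.0055,0.03],
    [0,0,0.03],
    [0,0,0.03],
    [0,0,0.02],
    [0,0,0.01],
    [0,0,0],
    [0,0,0],
    [0,0,0],
  ],
  spin=[0,0,0,0,0,0,0,0],
)

```text
time: 13.4
tool_pos: [538.0, 229.5, 118.9]
tcp_rot: [3.141, -0.0, 1.321]
contact_force: [-0.6, -0.6, -0.1]
grip_width: 10.0
finger_force: 30.0
```

```bash
python3 go.py 537.5 229.4 116 1.322
```

```text
shift [-0.0012 -0.0022  0.0145] mm [-0.25 -0.43  2.91]
spin -0.0007
pos [537.98 229.53 118.91] rot [ 3.1413e+00 -3.0000e-04  1.3210e+00] F [-0.57 -0.58 -0.14] M [-0.112  0.133  0.007] w 10.0 f 30.0 t 13.4 q [0.272 0.551 1.502 0.    1.088 0.522]
```

Emit:
servo_tool(
  linear=[
    [0,-0.002,0.005],
    [0,0,0.005],
    [0,0,0.005],
    [0,0,0.005],
    [0,0,0.005],
    [0,0,0.003],
    [0,0,0],
    [0,0,0],
  ],
  spin=[0,0,0,0,0,0,0,0],
)

```text
time: 14.4
tool_pos: [537.5, 229.6, 113.2]
tcp_rot: [3.142, -0.0, 1.321]
contact_force: [0.0, -0.0, -1.9]
grip_width: 9.5
finger_force: 30.0
```

```bash
python3 go.py 537.5 229.4 110 1.322
```

```text
shift [-0.001   0.0003  0.0159] mm [-0.2   0.06  3.17]
spin -0.0007
pos [537.49 229.61 113.17] rot [ 3.1415e+00 -1.0000e-04  1.3209e+00] F [ 0.02 -0.04 -1.94] M [-0.083  0.076 -0.045] w 9.45 f 30.0 t 14.4 q [0.273 0.557 1.509 0.    1.075 0.522]
```

No contact yet. Continuing.

Emit:
servo_tool(
  linear=[
    [0,0,0.005],
    [0,0,0.005],
    [0,0,0.005],
    [0,0,0.005],
    [0,0,0.005],
    [0,0,0],
    [0,0,0],
    [0,0,0],
  ],
  spin=[0,0,0,0,0,0,0,0],
)

```text
time: 15.4
tool_pos: [537.5, 229.6, 108.2]
tcp_rot: [3.142, -0.0, 1.321]
contact_force: [0.3, -0.2, 0.4]
grip_width: 10.3
finger_force: 30.0
```

```bash
python3 go.py 537.5 229.4 105 1.322
```

```text
shift [-0.001   0.0003  0.0159] mm [-0.19  0.06  3.18]
spin -0.0007
pos [537.49 229.6  108.18] rot [ 3.1415e+00 -1.0000e-04  1.3209e+00] F [ 0.33 -0.17  0.44] M [-0.143  0.119  0.027] w 10.25 f 30.0 t 15.4 q [0.273 0.563 1.515 0.    1.064 0.522]
```

Emit:
servo_tool(
  linear=[
    [0,0,0.005],
    [0,0,0.005],
    [0,0,0.005],
    [0,0,0.005],
    [0,0,0.005],
    [0,0,0],
    [0,0,0],
    [0,0,0],
  ],
  spin=[0,0,0,0.025,-0.05,0.05,-0.025,0],
)

```text
time: 16.4
tool_pos: [537.3, 229.1, 103.0]
tcp_rot: [-3.141, 0.001, 1.321]
contact_force: [-0.4, -3.2, 0.9]
grip_width: 9.8
finger_force: 30.0
```

```bash
python3 go.py 537.5 229.4 105 1.322
```

```text
shift [ 0.0018  0.0004 -0.0098] mm [ 0.35  0.08 -1.96]
spin -0.0008
pos [537.33 229.08 103.04] rot [-3.1413e+00  9.0000e-04  1.3207e+00] F [-0.42 -3.23  0.91] M [-0.706  0.232 -0.07 ] w 9.78 f 30.0 t 16.4 q [ 2.720e-01  5.690e-01  1.520e+00 -1.000e-03  1.054e+00  5.230e-01]
```

Emit:
servo_tool(
  linear=[
    [0,0,0.005],
    [0,0,0.005],
    [0,0,0.005],
    [0,0,0.005],
    [0,0,0.005],
    [0,0,0],
    [0,0,0],
    [0,0,0],
  ],
  spin=[0.025,-0.05,0.05,-0.05,0.05,-0.05,0.025,0],
)

```text
time: 17.4
tool_pos: [536.7, 228.6, 98.5]
tcp_rot: [-3.14, 0.002, 1.32]
contact_force: [-4.1, -5.3, 5.5]
grip_width: 10.0
finger_force: 30.0
```

```bash
python3 go.py 537.5 229.4 98 1.322
```

```text
shift [0.005  0.0028 0.0025] mm [1.   0.55 0.5 ]
spin -0.0013
pos [536.72 228.57  98.5 ] rot [-3.1404e+00  2.2000e-03  1.3199e+00] F [-4.1  -5.29  5.48] M [-1.182  0.875  0.03 ] w 9.95 f 30.0 t 17.4 q [ 2.720e-01  5.740e-01  1.526e+00 -1.000e-03  1.045e+00  5.240e-01]
```

Emit:
servo_tool(
  linear=[
    [-0.003,-0.0025,0.005],
    [0,0,0.005],
    [0,0,0.005],
    [0,0,0.005],
    [0,0,0.005],
    [0,0,0],
    [0,0,0],
    [0,0,0],
  ],
  spin=[0.025,-0.05,0.05,-0.05,0.05,-0.05,0.025,0],
)

```text
time: 18.4
tool_pos: [536.2, 227.7, 93.4]
tcp_rot: [-3.14, 0.003, 1.32]
contact_force: [-4.3, -7.6, 4.4]
grip_width: 10.0
finger_force: 30.0
```

```bash
python3 go.py 537.5 229.4 93 1.322
```

```text
shift [0.01   0.0043 0.0022] mm [2.01 0.86 0.44]
spin -0.0013
pos [536.17 227.67  93.44] rot [-3.1405e+00  2.8000e-03  1.3199e+00] F [-4.27 -7.63  4.42] M [-1.531  0.747  0.011] w 9.99 f 30.0 t 18.4 q [ 0.271  0.578  1.533 -0.002  1.033  0.523]
```

Emit:
servo_tool(
  linear=[
    [-0.006,-0.002,0.005],
    [0,0,0.005],
    [0,0,0.005],
    [0,0,0.005],
    [0,0,0.005],
    [0,0,0],
    [0,0,0],
    [0,0,0],
  ],
  spin=[0.025,-0.05,0.05,-0.05,0.05,-0.05,0.025,0],
)

```text
time: 19.4
tool_pos: [536.8, 228.1, 89.4]
tcp_rot: [3.14, -0.001, 1.32]
contact_force: [-1.5, -2.0, 7.8]
grip_width: 10.1
finger_force: 30.0
```

```bash
python3 go.py 537.5 229.4 86 1.322
```

```text
shift [0.007  0.0017 0.0172] mm [1.41 0.35 3.45]
spin -0.0014
pos [536.81 228.12  89.45] rot [ 3.1397e+00 -9.0000e-04  1.3198e+00] F [-1.49 -2.01  7.84] M [-0.499  0.376  0.01 ] w 10.05 f 30.0 t 19.4 q [ 0.271  0.582  1.539 -0.     1.018  0.522]
```

Emit:
servo_tool(
  linear=[
    [0,0,0.005],
    [0,0,0.005],
    [0,0,0.005],
    [0,0,0],
    [0,0,0],
    [0,0,0],
    [0,0,0],
    [0,0,0],
  ],
  spin=[0.025,-0.05,0.05,-0.05,0.05,-0.05,0.025,0],
)

```text
time: 20.4
tool_pos: [537.1, 228.6, 86.7]
tcp_rot: [3.139, -0.002, 1.32]
contact_force: [-1.2, -0.1, 8.3]
grip_width: 9.6
finger_force: 30.0
```

```bash
python3 go.py 537.5 229.4 86 1.322
```

```text
shift [0.0042 0.0011 0.0036] mm [0.84 0.23 0.73]
spin -0.0015
pos [537.07 228.64  86.72] rot [ 3.1391e+00 -2.0000e-03  1.3197e+00] F [-1.19 -0.14  8.32] M [-0.127  0.42   0.007] w 9.64 f 30.0 t 20.4 q [2.710e-01 5.860e-01 1.541e+00 1.000e-03 1.011e+00 5.220e-01]
```

Emit:
servo_tool(
  linear=[
    [0,0,0.005],
    [0,0,0.005],
    [0,0,0],
    [0,0,0],
    [0,0,0],
    [0,0,0],
    [0,0,0],
    [0,0,0],
  ],
  spin=[0.025,-0.05,0.05,-0.05,0.05,-0.05,0.025,0],
)

```text
time: 21.4
tool_pos: [537.2, 228.7, 85.6]
tcp_rot: [3.139, -0.002, 1.32]
contact_force: [-3.6, -1.6, 14.6]
grip_width: 9.9
finger_force: 30.0
```

```bash
python3 go.py 537.5 229.4 84 1.322
```

```text
shift [0.0038 0.0007 0.0082] mm [0.77 0.15 1.65]
spin -0.0014
pos [537.16 228.69  85.65] rot [ 3.1385e+00 -2.4000e-03  1.3198e+00] F [-3.64 -1.6  14.61] M [-0.308  0.715  0.017] w 9.86 f 30.0 t 21.4 q [2.710e-01 5.870e-01 1.543e+00 1.000e-03 1.008e+00 5.220e-01]
```

Emit:
servo_tool(
  linear=[
    [0,0,0.005],
    [0,0,0.002],
    [0,0,0],
    [0,0,0],
    [0,0,0],
    [0,0,0],
    [0,0,0],
    [0,0,0],
  ],
  spin=[0.025,-0.05,0.05,-0.05,0.05,-0.05,0.025,0],
)

```text
time: 22.4
tool_pos: [537.2, 228.7, 85.5]
tcp_rot: [3.138, -0.003, 1.32]
contact_force: [-7.3, -2.2, 23.2]
grip_width: 9.8
finger_force: 30.0
```

```bash
python3 go.py 537.5 229.4 84 1.322
```

```text
shift [0.0038 0.0005 0.0077] mm [0.76 0.1  1.53]
spin -0.0014
pos [537.21 228.68  85.53] rot [ 3.1379e+00 -2.7000e-03  1.3198e+00] F [-7.3  -2.16 23.25] M [-0.426  1.394  0.049] w 9.83 f 30.0 t 22.4 q [2.710e-01 5.870e-01 1.543e+00 1.000e-03 1.007e+00 5.220e-01]
```

Seated: z has stopped at 85.5 while the force rose to 23 N. I relax slightly and start the clockwise turn.

Emit:
servo_tool(
  linear=[
    [0,-0.003,-0.004],
    [0,0,0],
    [0,0,0],
    [0,0,0],
    [0,0,0],
    [0,0,0],
    [0,0,0],
    [0,0,0],
  ],
  spin=[0,0,0.06,0.06,0.06,0.06,0.06,0.06],
)

```text
time: 23.4
tool_pos: [536.0, 228.9, 85.6]
tcp_rot: [3.141, -0.003, 0.752]
contact_force: [-8.3, -2.1, 20.6]
grip_width: 9.6
finger_force: 30.0
```

```bash
python3 go.py 537.2 228.7 85.5 -0.18
```

```text
shift [0.0039 0.0047 0.0005] mm [0.78 0.94 0.09]
spin 0.5932
pos [535.99 228.85  85.59] rot [ 3.1408e+00 -2.8000e-03  7.5190e-01] F [-8.27 -2.06 20.64] M [-0.321  1.474  0.082] w 9.62 f 30.0 t 23.4 q [2.720e-01 5.860e-01 1.545e+00 1.000e-03 1.008e+00 1.090e+00]
```

Emit:
servo_tool(
  linear=[
    [-0.003,-0.003,0],
    [0,0,0],
    [0,0,0],
    [0,0,0],
    [0,0,0],
    [0,0,0],
    [0,0,0],
    [0,0,0],
  ],
  spin=[0.06,0.06,0.06,0.06,0.06,0.06,0.06,0.06],
)

```text
time: 24.4
tool_pos: [534.8, 229.9, 85.6]
tcp_rot: [-3.139, -0.002, -0.002]
contact_force: [-9.1, 3.2, 20.4]
grip_width: 9.9
finger_force: 30.0
```

```bash
python3 go.py 537.2 228.7 85.5 -0.18
```

```text
shift [0.0119 0.0061 0.0004] mm [2.38 1.21 0.09]
spin 0.1133
pos [534.82 229.91  85.59] rot [-3.1386e+00 -2.3000e-03 -2.1000e-03] F [-9.09  3.17 20.37] M [0.429 1.682 0.111] w 9.89 f 30.0 t 24.4 q [0.273 0.585 1.547 0.003 1.007 1.845]
```

Emit:
servo_tool(
  linear=[
    [-0.004,-0.001,0],
    [0,0,0],
    [0,0,0],
    [0,0,0],
    [0,0,0],
    [0,0,0],
    [0,0,0],
    [0,0,0],
  ],
  spin=[0.04,0.04,0.03,0.01,0,0,0,0],
)

```text
time: 25.4
tool_pos: [534.6, 230.3, 85.6]
tcp_rot: [-3.138, -0.003, -0.187]
contact_force: [-5.6, 3.6, 18.5]
grip_width: 9.8
finger_force: 30.0
```

```bash
python3 go.py 537.2 228.7 85.5 -0.18
```

```text
shift [0.0142 0.0057 0.0004] mm [2.83 1.14 0.09]
spin -0.0047
pos [534.63 230.34  85.58] rot [-3.1375e+00 -2.9000e-03 -1.8740e-01] F [-5.63  3.61 18.53] M [0.692 1.295 0.134] w 9.85 f 30.0 t 25.4 q [0.274 0.584 1.549 0.003 1.005 2.031]
```

Emit:
servo_tool(
  linear=[
    [0,0,0],
    [0,0,0],
    [0,0,0],
    [0,0,0],
    [0,0,0],
    [0,0,0],
    [0,0,0],
    [0,0,0],
  ],
  spin=[0.02,0.02,0.02,0,0,0,0,0],
)

```text
time: 26.4
tool_pos: [534.7, 230.8, 85.6]
tcp_rot: [-3.136, -0.003, -0.282]
contact_force: [-6.3, 5.7, 18.5]
grip_width: 10.1
finger_force: 30.0
```

```bash
python3 go.py 537.2 228.7 85.5 -0.3; python3 - <<'E'
from plant import optics
import cv2,numpy as np
f=[]
for n,(x,y) in(("scene",(315,150)),("top",(160,170))):
    c=optics.capture(n)["frame"]; cv2.imwrite(f"pics/{n}3.png",c); f.append(cv2.resize(c[y:y+80,x:x+80],(400,400),interpolation=cv2.INTER_CUBIC))
cv2.imwrite("pics/m3.png",np.hstack(f))
E
```

```text
shift [0.0148 0.0067 0.0005] mm [2.96 1.35 0.11]
spin 0.0117
pos [534.73 230.82  85.61] rot [-3.1364e+00 -2.7000e-03 -2.8170e-01] F [-6.28  5.71 18.45] M [0.993 1.229 0.232] w 10.14 f 30.0 t 26.4 q [0.274 0.584 1.548 0.004 1.004 2.125]
```

View pics/m3.png

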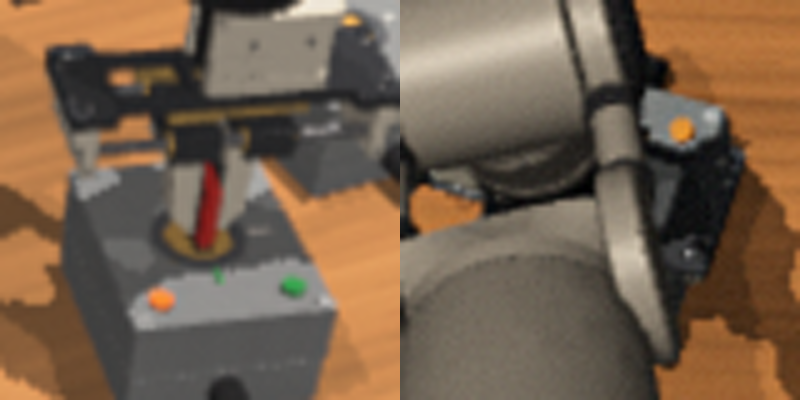

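The key is seated in the brass plug at about (205,240), its edge turned toward the green mark at (218,275). The moment rose to 0.23 N m, so the plug is at its stop. Holding there.

Emit:
servo_tool(
  linear=[
    [0,0,0],
    [0,0,0],
    [0,0,0],
    [0,0,0],
    [0,0,0],
    [0,0,0],
    [0,0,0],
    [0,0,0],
  ],
  spin=[0.008,0,0,0,0,0,0,0],
)

```text
time: 27.5
tool_pos: [534.7, 230.9, 85.6]
tcp_rot: [-3.136, -0.003, -0.294]
contact_force: [-4.7, 5.9, 17.5]
grip_width: 9.9
finger_force: 30.0
```

Emit:
servo_tool(
  linear=[
    [0,0,0],
    [0,0,0],
    [0,0,0],
    [0,0,0],
    [0,0,0],
    [0,0,0],
    [0,0,0],
    [0,0,0],
  ],
  spin=[0,0,0,0,0,0,0,0],
)

```text
time: 28.5
tool_pos: [534.7, 230.9, 85.6]
tcp_rot: [-3.136, -0.003, -0.294]
contact_force: [-6.4, 5.7, 17.9]
grip_width: 10.0
finger_force: 30.0
```

Emit:
servo_tool(
  linear=[
    [0,0,0],
    [0,0,0],
    [0,0,0],
    [0,0,0],
    [0,0,0],
    [0,0,0],
    [0,0,0],
    [0,0,0],
  ],
  spin=[0,0,0,0,0,0,0,0],
)

```text
time: 29.5
tool_pos: [534.7, 230.9, 85.6]
tcp_rot: [-3.136, -0.003, -0.294]
contact_force: [-5.6, 5.7, 16.9]
grip_width: 9.7
finger_force: 30.0
```

```bash
python3 go.py 534.7 230.8 85.5 -0.3; python3 - <<'E'
from plant import workorder
print(workorder.close_job())
E
```

```text
shift [-0.0001  0.0005  0.0006] mm [-0.01  0.11  0.11]
spin 0.0037
pos [534.75 230.9   85.61] rot [-3.1363e+00 -2.7000e-03 -2.9410e-01] F [-5.59  5.72 16.91] M [1.064 1.253 0.234] w 9.69 f 30.0 t 29.5 q [0.274 0.584 1.548 0.004 1.004 2.137]
the job is handed in; nothing more can be done
None
```

The red key is seated in the key switch, turned clockwise to its stop and held there, still gripped, for about 3 s before I handed the job in at about 29.5 s; the hand-in returned no verdict, so success rests on the force, position and camera readings.

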